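# Lift a slide rack out of a deep retrieval bath with the lifting hook

### The job

The slide bath is drained and cold: take the lifting hook off its bracket and use it to lift the blue-ended slide rack by its wire bail out of its deep well, lower it on the hook until it stands upright on the steel drain tray, then unhook it and hang the hook back in its bracket. Do not touch the blue rack with the fingers or tip its slides over, and leave the yellow-ended rack standing in its well and the bottle, slide box and lid where they are.

Things in the scene. Friction and masses are not known exactly. Their poses are not given: they have to be found in the camera images.
- bath: White twin-well slide bath, fixed; place and yaw vary. Origin on the bench under the middle of the wells; x from the sloped control panel to the back, y across the wells, z up. Well part 130 (x) by 185 (y), steel rim at z=150; panel in front to x=-118, under 135 high. Two open wells, one rack in each (which one varies), 15 thick walls around and between. Hook bracket on its +y side.
- well_left (a point): Centre of the steel floor of the well on the bath's +y side (bath x=0, y=42.5, z=25). The well is 100 long (x), 70 wide (y), 125 deep. Axes as the bath's.
- well_right (a point): The same for the well on the bath's -y side (bath x=0, y=-42.5, z=25).
- bracket_seat (a point): Where the hook hangs: slot middle, level with the prong tops (bath x=0, y=142.5, z=130). Axes as the bath's. Two prongs 8 wide, 5 thick along bath y leave a slot 16 wide, closed 9.5 from here towards the bath, open outwards (+y). Prongs end 23.5 outwards from here with lips 4 high: lift the hook 5 to 10, then draw it outwards (+y) by 45 to be clear (collar too); return likewise.
- hook: Lifting hook, 0.12 kg, loose, hanging upright by its collar in the bracket. Origin: on the shaft axis at the collar's underside; z up, x towards the hook's tip (starts about towards the bath's -y). Collar radius 17, 4 thick; black handle above it 28 (x) by 16 (y), z=4 to 56. Rod 5 thick below, on the axis to z=-48, then cranked to x=-8 and round the bowl to the tip; all in its xz plane.
- hook_handle (a point): Middle of the hook's handle, on the axis 30 above the collar's underside. Flat faces 16 apart along the hook's y. Axes as the hook's.
- hook_bowl (a point): Bottom of the hook's bowl (middle of the 5 mm rod), on the hook's axis 88 below the collar's underside. Axes as the hook's. The hook spans x=-10.5 to 10.5 here. The tip is at x=8, its rounded end 13.5 above this point. A wire comes in over the tip as the hook moves in its own +x: the gap there is open from 13.5 to about 30 above this point.
- rack_blue: Rack to lift: blue plastic ends, ten glass slides with blue ends on their long edges, black wire bail; one rigid piece of 0.15 to 0.3 kg. Origin: centre of its underside; x along its length, z up. 88 (x) by 54 (y), 29 high over the slides. Bail: 4 mm wire in its xz plane (y=0), from the ends (x=+-41.5, z=36) sloping up through x=+-14, z=60 to its peak at z=64.
- rack_blue_bail (a point): Peak of the blue rack's bail (middle of the 4 mm wire), 64 above the rack's underside, over its centre; the rack hangs level from here. Axes as the rack's.
- rack_yellow: The same rack with yellow ends, in the other well; it stays there. Origin: centre of its underside.
- tray: Steel drain tray, fixed on the bench; place and yaw vary. 220 (x) by 160 (y), rim 14 high, walls and floor 3 thick. Origin: centre of its underside.
- tray_in (a point): Centre of the drain tray's inner floor, 3 above the bench. Axes as the tray's.
- reagent: Amber reagent bottle with a black cap, radius 34, 150 high, loose. Origin: centre of its underside.
- slide_box: Shut green slide box, 92 by 172 and 31 high, loose. Origin: centre of its underside.
- bath_lid: Loose steel lid of a well with a black knob, 128 by 94, 28 high over the knob, lying on the bench. Origin: centre of its underside.
Things that resemble listed ones, but are neither listed nor needed, are in the scene too. What is shaped like the rack_blue but red is not meant. What is shaped like the rack_yellow but green is not meant.

How it is judged:
By the outcome, as a careful person would: the job done as asked, in the order asked, and still so for the second after the job is handed in, with the robot touching nothing.
It also fails if it takes over 72 s, if anything falls off the work surface, if the arm or the gripper's body presses on something with over 40 N, if the wrist force passes 120 N, or if a joint passes its speed limit or range.

### The arm

A 6-joint arm with a two-finger parallel gripper is mounted at the origin on the work surface. World frame = base frame: x ahead of the robot, y to its left, z up, the work surface at z = 0. Lengths are in m, angles in rad, forces in N, time in s.
With the tool pointing down it reaches from about 0.375 to 0.975 m from the base axis. Payload 3.8 kg.
Tool frame: the origin (TCP) lies between the finger pads; the fingertips stand 14 mm ahead of it and the grasp point (between the pads) lies 5 mm behind it; z points along the fingers, y is the line along which they close (so a half turn about z gives the same grasp; the last joint's range is limited). The gripper opens to 88 mm and grips with 3 to 60 N. Pads are 18 mm wide; open, the fingers measure 123 mm over their backs; the gripper's body (75 mm by 187 mm) begins 45 mm behind the grasp point.
Start: joints at [1.254, 0.264, 1.604, -0, 1.274, -0.037], TCP at [0.186, 0.649, 0.253] pointing down, gripper open.
Joint ranges: [-2.63, 2.63], [-0.94, 2.18], [0.31, 2.57], [-1.31, 4.45], [0, 2.66], [-2.55, 2.55]. Speed limits (rad/s): [2.57, 2.57, 3.14, 3.14, 3.14, 3.14].

### API

Orientations are given as a rotation vector (axis times angle).
In Python, from plant import get_state, capture, sign_off gives the robot as it stands.
- The arm moves only by the tool send_rows, never from a script. Its argument "series" is a list that holds one entry, the list of rows, each a list of 7 numbers: the shift along the world's x, y, z in m, then the turn, a rotation vector about the world's x, y, z in degrees, then the gripper's target within -1 to 1 (fully open at 1, half-way at 0, shut at -1). A call has 1 to 12 rows; each row is the pose to reach, as a shift and turn from the pose commanded when the call began; what a row does not reach only later rows make up. A row lasts 1/12 s, in which the tool goes at most 41.7 mm and 7.16 degrees, less where a joint would pass 70% of its speed; a pose out of reach is approached as far as the arm can. A call with a gripper value outside its range is refused whole. The fingers move at their own pace and stop on an object; the grip force is fixed at half the most. Time passes only in rows, so rows that repeat a pose let the fingers close. It gives the time, the measured TCP pose, the force, the opening and the grip force at its end, in the units of the state.
- get_state(): the state, without advancing time (a new reading comes with each control period).
- capture(name): name is "scene" or "top"; returns a dict with "color" (420x560x3 uint8, red, green, blue), "depth" (420x560 float32, m along the optical axis (not along the pixel's ray), 0 where there is no reading), "camera_matrix" (3x3 intrinsics, pixels), "view" (4x4, takes a point from world to camera coordinates). Camera axes: x right, y up, looking along -z (the intrinsics and any distortion apply to the point x, -y, -z); pixel columns grow to the right and rows downward; lengths in m; the calibration is good to about 2 mm. A picture is of the moment at which its call begins.
- sign_off(): hands the job in; it is judged then, once.
The state is a dict: "clock": time; "joint_pos": joint angles; "qd": joint speeds; "effort": joint torques, N m; "ee_pos": TCP position; "tool_rot": TCP orientation; "ft_force": force on the tool from outside, world axes, zero at the start; "wrist_torque": the same for the moment, N m; "opening": finger opening in m; "gripper_force": force on a finger pad.
Only numpy, scipy, OpenCV 4.12 (cv2) and the standard library are available. Lean on these libraries where they do the work, as an engineer would, in place of code of your own. Each camera call takes 0.05 s, during which the arm holds its last target. There are 200 camera calls.

## Working session

There is one attempt and no reset: what is moved stays moved. The work goes in short steps, Python scripts to look and compute and a tool call to move; the robot and the scene stay as the last step left them, time stands still between calls to the robot, and variables do not carry over. Pictures are saved under pics/ and viewed, at most 10 in all, crops included, and the job is handed in when it is done.

Besides the shell and the picture viewer there is one more tool, called after "Emit:" by a JSON object that holds its "api" and its "payload", one argument or row to a line. send_rows: Moves the arm, as the interface text tells. Its arguments: {"type":"object","properties":{"series":{"type":"array","items":{"type":"array","items":{"type":"array","items":{"type":"number"}}}}},"required":["series"]}

```bash
mkdir -p pics; cat > h.py <<'E'
import numpy as np,cv2,pickle
from plant import get_state,capture,sign_off
def snap(n,tag):
    c=capture(n);pickle.dump(c,open(f'pics/{tag}.pkl','wb'));cv2.imwrite(f'pics/{tag}.png',cv2.cvtColor(c['color'],cv2.COLOR_RGB2BGR));return c
def load(tag):return pickle.load(open(f'pics/{tag}.pkl','rb'))
def cloud(c):
    K=c['camera_matrix'];d=c['depth'];v,u=np.mgrid[:d.shape[0],:d.shape[1]]
    p=np.stack([(u-K[0,2])/K[0,0]*d,-(v-K[1,2])/K[1,1]*d,-d],-1)
    V=np.linalg.inv(c['view']);return p@V[:3,:3].T+V[:3,3]
def onplane(c,u,v,z):
    K=c['camera_matrix'];V=np.linalg.inv(c['view'])
    r=V[:3,:3]@np.array([(u-K[0,2])/K[0,0],-(v-K[1,2])/K[1,1],-1]);o=V[:3,3]
    return o+r*(z-o[2])/r[2]
def proj(c,P):
    q=c['view']@np.append(P,1);K=c['camera_matrix'];return K[0,0]*q[0]/-q[2]+K[0,2],K[1,1]*-q[1]/-q[2]+K[1,2]
E
python3 - <<'E'
from h import *
for n in('top','scene'):
    c=snap(n,n+'0');print(c['camera_matrix'],np.linalg.inv(c['view']).round(3))
    im=cv2.imread(f'pics/{n}0.png');cv2.imwrite(f'pics/{n}0b.png',cv2.resize(im,(800,600),interpolation=3))
print(get_state())
E
```

```text
[[433.17408038   0.         281.42264785]
 [  0.         433.17408038 205.74365555]
 [  0.           0.           1.        ]] [[-1.40e-02  9.83e-01 -1.84e-01  3.72e-01]
 [-1.00e+00 -1.40e-02 -1.00e-03  6.70e-02]
 [-4.00e-03  1.84e-01  9.83e-01  1.10e+00]
 [ 0.00e+00  0.00e+00  0.00e+00  1.00e+00]]
[[451.12103908   0.         279.32416774]
 [  0.         451.12103908 209.19336694]
 [  0.           0.           1.        ]] [[-0.856 -0.382  0.348  0.981]
 [ 0.517 -0.628  0.582  0.762]
 [-0.003  0.678  0.735  0.986]
 [ 0.     0.     0.     1.   ]]
{'clock': 0.1, 'joint_pos': array([ 1.25409416e+00,  2.64628155e-01,  1.60523409e+00,  3.02466145e-05,
        1.27367155e+00, -3.69463184e-02]), 'qd': array([-0.00116761, -0.00168629, -0.00239287,  0.00137089, -0.00216357,
       -0.00062788]), 'effort': array([ 1.37401548e-03, -5.03615499e+01, -3.58071113e+01,  7.32366135e-02,
        2.32379988e-02, -5.92666038e-05]), 'ee_pos': array([0.18621611, 0.6481768 , 0.25154773]), 'tool_rot': array([-4.37969902e-01, -3.11053913e+00,  2.99325476e-03]), 'ft_force': array([ 1.33600003,  0.46924022, -0.47886214]), 'wrist_torque': array([-0.0217435 , -0.02886559, -0.07315582]), 'gripper_force': 0.0, 'opening': 0.08793603936135751}
```

View pics/top0b.png

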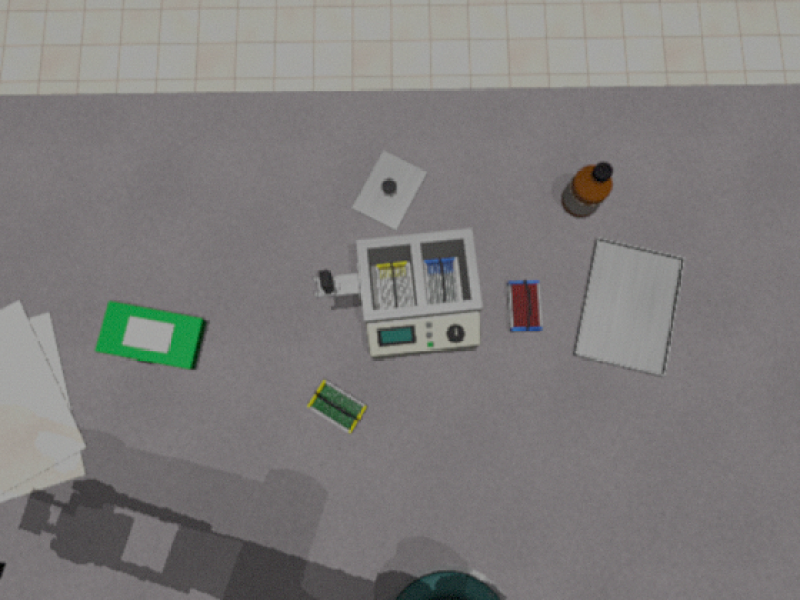

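View pics/scene0b.png

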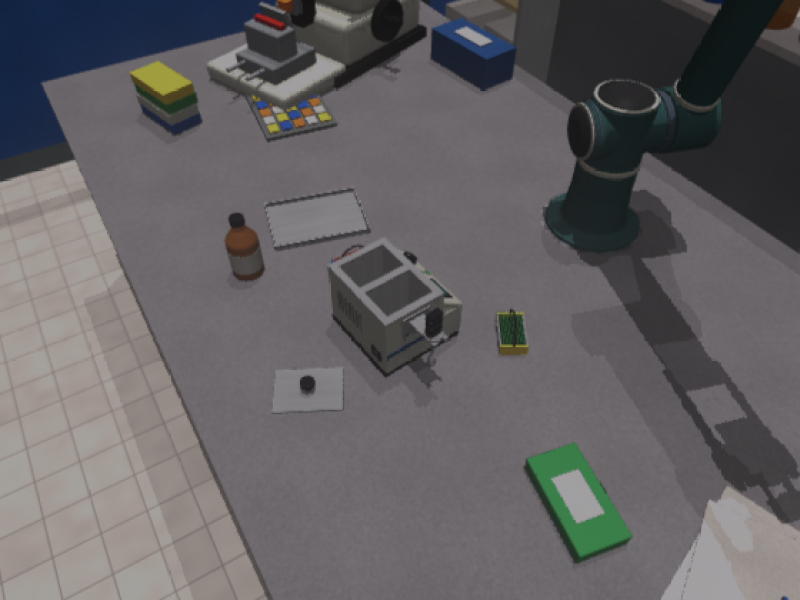

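The top view shows the bath at about (420,290) of the enlarged picture. The blue rack is in the right (-y) well at (440,282), the hook at (328,283), and the tray at (630,305). Now to measure.

```bash
python3 - <<'E'
from h import *
c=load('top0');P=cloud(c)
im=cv2.imread('pics/top0.png')
z=P[...,2]
R=np.zeros(z.shape,bool);R[150:235,245:345]=1
m=R&(abs(z-.150)<.006)
def rect(m,name):
    q=P[m][:,:2].astype(np.float32);r=cv2.minAreaRect(q);print(name,m.sum(),np.round(r[0],4),np.round(r[1],4),r[2],'z',P[m][:,2].mean());return r
mm=m.copy(); mm=cv2.morphologyEx(m.astype(np.uint8),cv2.MORPH_OPEN,np.ones((3,3)))>0
rect(mm,'rim')
H=np.zeros(z.shape,bool);H[180:215,215:250]=1
rect(H&(z>.17),'handle top'); 
for lo,hi in((.115,.128),(.128,.14),(.14,.17),(.17,.2)):
    q=P[H&(z>lo)&(z<hi)];print(lo,len(q),q.mean(0) if len(q) else '',q.min(0) if len(q) else'',q.max(0) if len(q) else '')
T=np.zeros(z.shape,bool);T[160:270,395:485]=1
rect(T&(z>.008)&(z<.02),'tray rim')
W=np.zeros(z.shape,bool);W[170:222,292:332]=1
rect(W&(z>.075)&(z<.1),'bail')
W=np.zeros(z.shape,bool);W[170:222,250:292]=1
rect(W&(z>.075)&(z<.1),'bail yellow')
B=np.zeros(z.shape,bool);B[105:160,385:440]=1
rect(B&(z>.05),'bottle')
a=cv2.resize(im[150:260,210:350],None,fx=5.4,fy=5.4,interpolation=cv2.INTER_CUBIC);cv2.imwrite('pics/crop1.png',cv2.convertScaleAbs(a,alpha=1.5))
E
```

```text
rim 2001 [0.5822 0.0422] [0.1307 0.1852] 5.356130123138428 z 0.1498859026258681
handle top 114 [0.474  0.1347] [0.2443 0.0229] 28.085954666137695 z 0.24857586321140016
0.115 39 [0.56832473 0.16445061 0.12686124] [0.55221716 0.14217576 0.12218901] [0.58674915 0.20190706 0.12798942]
0.128 260 [0.56903383 0.16864398 0.13147961] [0.55120789 0.14192459 0.12801908] [0.58871809 0.208314   0.13898487]
0.14 33 [0.56228224 0.18069866 0.15632931] [0.55405336 0.17573873 0.14291632] [0.58428467 0.19024978 0.16837302]
0.17 106 [0.56751166 0.18459073 0.18434284] [0.55408305 0.17546084 0.17019548] [0.58309727 0.19441953 0.19011382]
tray rim 549 [ 0.5502 -0.3373] [0.1616 0.2216] 75.4100341796875 z 0.012466992480358652
bail 147 [ 0.592  -0.0021] [0.0911 0.0655] 5.357001304626465 z 0.08710026295545369
bail yellow 142 [0.5876 0.0855] [0.0839 0.0702] 5.396871089935303 z 0.08725421355840593
bottle 828 [ 0.582  -0.0944] [0.0671 0.5261] 45.22346496582031 z 0.11703526171831502
```

View pics/crop1.png

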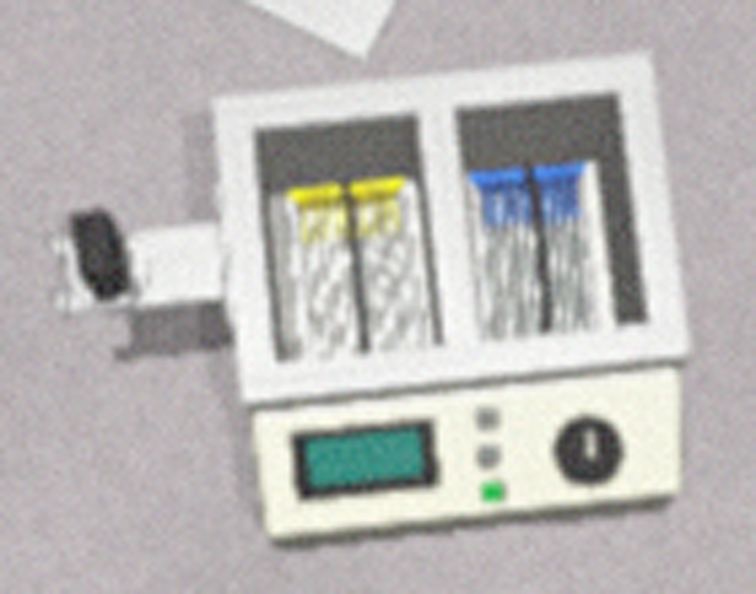

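The crop shows the blue rack's bail running from about (535,180) to (545,330), and the handle at (100,253), which looks longer along world x. I'll check the hook's yaw in the scene view.

```bash
python3 - <<'E'
from h import *
s=load('scene0');im=cv2.imread('pics/scene0.png')
a=cv2.convertScaleAbs(cv2.resize(im[160:270,220:330],None,fx=5.4,fy=5.4,interpolation=cv2.INTER_CUBIC),alpha=1.6);cv2.imwrite('pics/crop2.png',a)
t=load('top0')
for nm,c,box in(('top',t,(180,215,215,250)),('scene',s,(200,250,285,320))):
    P=cloud(c);g=c['color'].max(2);M=np.zeros(g.shape,bool);M[box[0]:box[1],box[2]:box[3]]=1
    q=P[M&(g<60)&(P[...,2]>.13)]
    for lo,hi in((.13,.15),(.15,.17),(.17,.182),(.182,.2)):
        w=q[(q[:,2]>lo)&(q[:,2]<hi)]
        if len(w)>3: print(nm,lo,len(w),w.mean(0).round(4),w.min(0).round(3),w.max(0).round(3),cv2.minAreaRect(w[:,:2].astype(np.float32)))
# bail blue
P=cloud(t);g=t['color'].max(2)
for nm,x0,x1 in(('blue',302,318),('yel',267,285)):
    M=np.zeros(g.shape,bool);M[182:212,x0:x1]=1
    q=M&(g<65)&(P[...,2]>.06)&(P[...,2]<.1)
    vs=np.unique(np.where(q)[0])
    for v in vs[::2]:
        us=np.where(q[v])[0];print(nm,v,us.mean().round(2),len(us),P[v,us].mean(0).round(4))
E
```

```text
top 0.15 16 [0.5576 0.1809 0.1617] [0.554 0.176 0.153] [0.568 0.188 0.168] ((0.5590372681617737, 0.17960064113140106), (0.006890690885484219, 0.017467759549617767), 52.84711837768555)
top 0.17 10 [0.5591 0.1801 0.1771] [0.555 0.175 0.171] [0.571 0.187 0.181] ((0.5612604022026062, 0.17861993610858917), (0.008327711373567581, 0.018667908385396004), 59.17556381225586)
top 0.182 75 [0.5674 0.1842 0.1858] [0.554 0.177 0.182] [0.579 0.192 0.19 ] ((0.5676454901695251, 0.18438416719436646), (0.025369785726070404, 0.014257954433560371), 10.39971923828125)
scene 0.13 57 [0.5708 0.1754 0.1411] [0.545 0.134 0.131] [0.592 0.209 0.15 ] ((0.5630262494087219, 0.1703181266784668), (0.047087911516427994, 0.07205888628959656), 8.875265121459961)
scene 0.15 63 [0.5718 0.192  0.1602] [0.556 0.183 0.15 ] [0.584 0.197 0.17 ] ((0.5707643032073975, 0.19234271347522736), (0.012595640495419502, 0.028612736612558365), 76.02521514892578)
scene 0.17 43 [0.5733 0.1911 0.1764] [0.554 0.181 0.17 ] [0.584 0.198 0.182] ((0.56819748878479, 0.18759894371032715), (0.029610300436615944, 0.0167792160063982), 8.446294784545898)
scene 0.182 56 [0.5695 0.1868 0.185 ] [0.556 0.179 0.182] [0.583 0.195 0.188] ((0.5688151121139526, 0.18738910555839539), (0.02662045881152153, 0.015959294512867928), 4.351909637451172)
blue 183 308.0 1 [0.6193 0.0027 0.0716]
blue 185 308.0 1 [0.6133 0.0031 0.0762]
blue 187 309.0 1 [0.6069 0.0012 0.0821]
blue 189 309.0 1 [0.6009 0.0016 0.0866]
blue 191 309.0 1 [0.5958 0.0018 0.0878]
blue 195 310.0 1 [ 5.862e-01 -4.000e-04  8.650e-02]
blue 197 310.0 1 [5.801e-01 1.000e-04 9.240e-02]
blue 199 310.0 1 [ 5.764e-01 -2.000e-04  8.680e-02]
blue 201 310.0 1 [0.5714 0.     0.0878]
blue 206 311.0 1 [ 0.5609 -0.0027  0.0785]
blue 208 311.0 1 [ 0.5574 -0.0031  0.0712]
```

View pics/crop2.png

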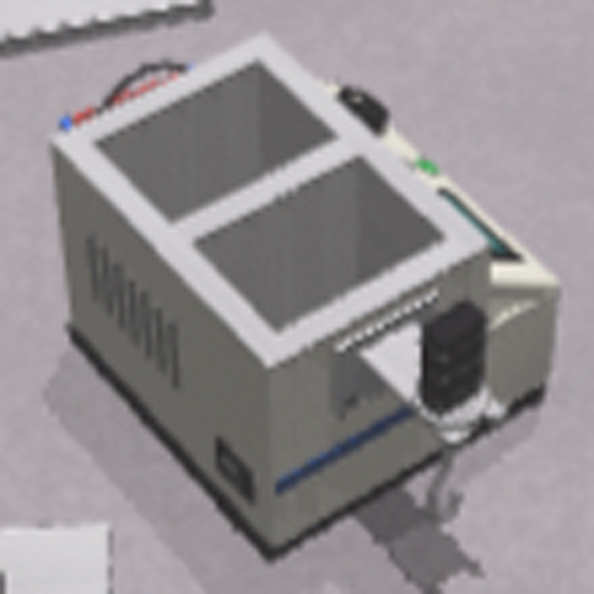

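The picture shows the handle's long axis roughly along bath x. The hook's bowl shows below the bracket at about (445,500). To settle the tip direction, I'll overlay candidate yaws.

```bash
python3 - <<'E'
from h import *
s=load('scene0');im=cv2.imread('pics/scene0.png')
u0,v0,w,h,f=285,215,36,50,7
base=cv2.convertScaleAbs(cv2.resize(im[v0:v0+h,u0:u0+w],None,fx=f,fy=f,interpolation=cv2.INTER_CUBIC),alpha=1.6)
th=np.linspace(np.pi,2*np.pi,15)
prof=[(0,-48),(-8,-58),(-8,-80)]+[(8*np.cos(a),-80+8*np.sin(a)) for a in th]+[(8,-76)]
prof=[(0,0)]+prof
o=np.array([.5685,.1848,.13]);pan=[base]
for d in(-84.6,5.4+4,95.4,185.4+4):
    b=base.copy();a=np.radians(d)
    pts=[proj(s,o+np.array([x*np.cos(a),x*np.sin(a),z])/1000*np.array([1,1,1])) for x,z in prof]
    cv2.polylines(b,[np.int32([((u-u0+.5)*f,(v-v0+.5)*f) for u,v in pts])],False,(0,0,255),1);pan.append(b)
blank=np.zeros_like(base)
cv2.imwrite('pics/hook.png',cv2.resize(np.hstack(pan[:3]+pan[3:]),(800,222)))
big=np.hstack([pan[0],pan[1],pan[2]]);big2=np.hstack([pan[3],pan[4],blank])
o=np.vstack([big,big2]);cv2.imwrite('pics/hook.png',cv2.resize(o,None,fx=.85,fy=.85))
E
```

```text
(no output)
```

View pics/hook.png

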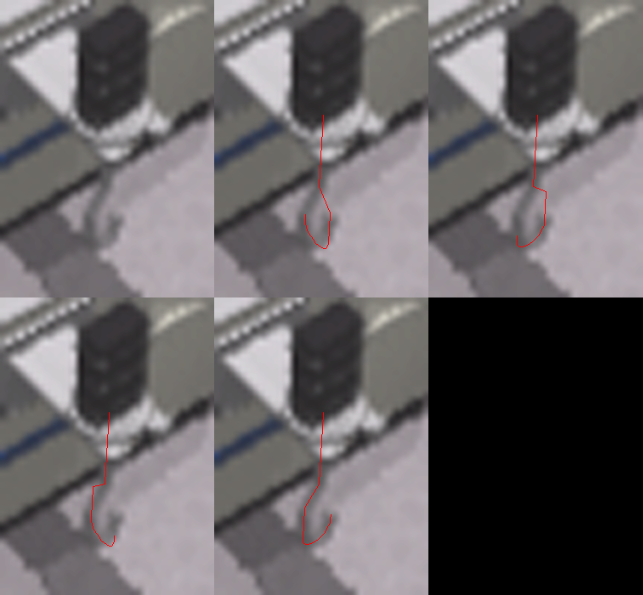

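The last panel matches: the hook's tip points to bath -x (yaw about 188°), which agrees with the handle's long axis. The text's "-y" differs, but two image cues agree, so I trust the image. Plan:
- Grasp with tool yaw about 98°.
- Turn −93° so the tip points to bath +y.
- Catch the wire from the −y side.

Key points are the bracket seat (0.569, 0.184), the bail (0.587, 0.000, 0.089), the tray (0.550, −0.337) and a bath yaw of 5.4°.

Emit:
{"api": "send_rows", "payload": {
  "series": [
    [[0.03,-0.037,0.01,0,0,2,-0.09],[0.06,-0.073,0.01,0,0,4,-0.09],[0.09,-0.11,0.01,0,0,6,-0.09],[0.12,-0.146,0.01,0,0,8,-0.09],[0.15,-0.182,0.01,0,0,10,-0.09],[0.18,-0.218,0.01,0,0,12,-0.09],[0.21,-0.255,0.01,0,0,14,-0.09],[0.24,-0.291,0.01,0,0,16,-0.09],[0.27,-0.327,0.01,0,0,18,-0.09],[0.3,-0.364,0.01,0,0,20,-0.09],[0.33,-0.4,0.01,0,0,22,-0.09],[0.35,-0.424,0.01,0,0,24,-0.09]]
  ]
}}

```text
clock: 1.1
ee_pos: [0.5047, 0.2618, 0.2624]
tool_rot: [0.221, -3.133, 0.0]
ft_force: [0.0, 0.8, 0.1]
opening: 0.0401
gripper_force: 0.0
```

```bash
cat > st.py <<'E'
from h import *
from scipy.spatial.transform import Rotation as R
s=get_state();A=R.from_rotvec(s['tool_rot']).as_matrix()
print(s['clock'],s['ee_pos'].round(4),'yaw_y',np.degrees(np.arctan2(A[1,1],A[0,1])).round(2),'z',A[:,2].round(3),'F',s['ft_force'].round(2),'open',round(s['opening'],4),s['gripper_force'],'j6',s['joint_pos'][5].round(2))
E
python3 st.py
```

```text
1.1 [0.5047 0.2618 0.2624] yaw_y 98.07 z [-0. -0. -1.] F [0.02 0.83 0.15] open 0.0401 0.0 j6 -1.28
```

Emit:
{"api": "send_rows", "payload": {
  "series": [
    [[0.033,-0.04,0,0,0,0,-0.09],[0.033,-0.04,0,0,0,0,-0.09],[0.033,-0.04,0,0,0,0,-0.09],[0.033,-0.04,0,0,0,0,-0.09],[0.033,-0.04,0,0,0,0,-0.09],[0.033,-0.04,0,0,0,0,-0.09]]
  ]
}}

```text
clock: 1.6
ee_pos: [0.536, 0.2252, 0.2625]
tool_rot: [0.221, -3.133, -0.001]
ft_force: [0.7, -0.3, -0.4]
opening: 0.0397
gripper_force: 0.0
```

```bash
python3 st.py; python3 - <<'E'
from h import *
s=snap('scene','s1');im=cv2.imread('pics/s1.png')
cv2.imwrite('pics/s1c.png',cv2.convertScaleAbs(cv2.resize(im[150:270,240:380],None,fx=5,fy=5,interpolation=2),alpha=1.5))
E
```

```text
1.6 [0.536  0.2252 0.2625] yaw_y 98.08 z [-0.001  0.    -1.   ] F [ 0.68 -0.35 -0.39] open 0.0397 0.0 j6 -1.36
```

View pics/s1c.png

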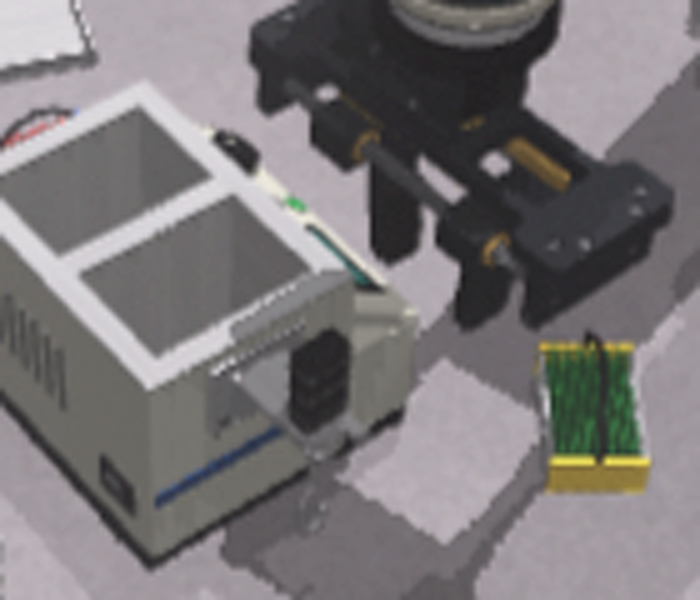

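The gripper is still short of the bracket, because commanded moves start from the rate-limited pose. The hook at (320,380) is undisturbed.

Emit:
{"api": "send_rows", "payload": {
  "series": [
    [[0.016,-0.02,0,0,0,0,-0.09],[0.033,-0.041,0,0,0,0,-0.09],[0.033,-0.041,0,0,0,0,-0.09],[0.033,-0.041,-0.03,0,0,0,-0.09],[0.033,-0.041,-0.06,0,0,0,-0.09],[0.033,-0.041,-0.08,0,0,0,-0.09],[0.033,-0.041,-0.095,0,0,0,-0.09],[0.033,-0.041,-0.104,0,0,0,-0.09],[0.033,-0.041,-0.104,0,0,0,-0.09],[0.033,-0.041,-0.104,0,0,0,-0.09],[0.033,-0.041,-0.104,0,0,0,-0.09]]
  ]
}}

```text
clock: 2.57
ee_pos: [0.5708, 0.1836, 0.1602]
tool_rot: [-0.219, 3.132, 0.001]
ft_force: [1.0, 0.7, 0.6]
opening: 0.0402
gripper_force: 0.0
```

```bash
python3 st.py; python3 - <<'E'
from h import *
s=snap('scene','s2');im=cv2.imread('pics/s2.png')
cv2.imwrite('pics/s2c.png',cv2.convertScaleAbs(cv2.resize(im[165:265,245:345],None,fx=6,fy=6,interpolation=2),alpha=1.6))
E
```

```text
2.5667 [0.5708 0.1836 0.1602] yaw_y 98.01 z [ 0.002  0.001 -1.   ] F [0.98 0.65 0.64] open 0.0402 0.0 j6 -1.44
```

View pics/s2c.png

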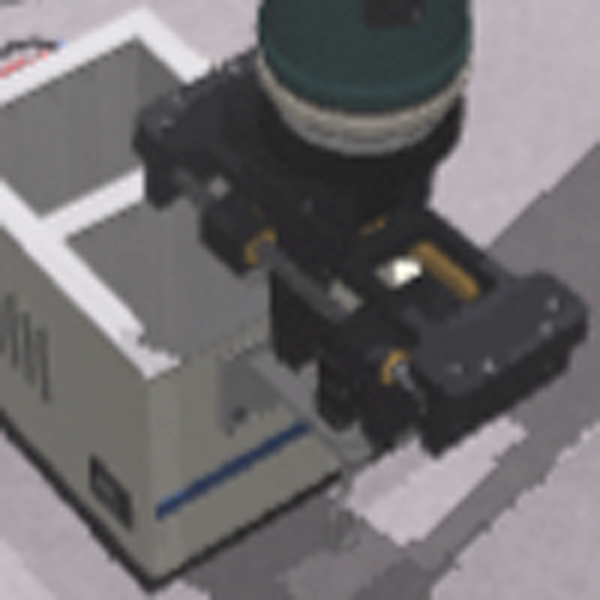

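The handle, at (335,400), stands between the fingers. Closing now.

Emit:
{"api": "send_rows", "payload": {
  "series": [
    [[0,0,0,0,0,0,-0.4],[0,0,0,0,0,0,-0.6],[0,0,0,0,0,0,-0.8],[0,0,0,0,0,0,-1],[0,0,0,0,0,0,-1],[0,0,0,0,0,0,-1],[0,0,0,0,0,0,-1],[0,0,0,0,0,0,-1]]
  ]
}}

```text
clock: 3.28
ee_pos: [0.5704, 0.183, 0.1593]
tool_rot: [-0.218, 3.133, 0.001]
ft_force: [-1.2, 0.7, 3.2]
opening: 0.0156
gripper_force: 30.0
```

```bash
python3 st.py
```

```text
3.2833 [0.5704 0.183  0.1593] yaw_y 97.97 z [ 0.001  0.    -1.   ] F [-1.19  0.67  3.23] open 0.0156 29.99984174966812 j6 -1.44
```

Gripped at 15.6 mm. Next I lift 8 mm, draw outwards 55 mm, and raise.

Emit:
{"api": "send_rows", "payload": {
  "series": [
    [[0,0,0.004,0,0,0,-1],[0,0,0.008,0,0,0,-1],[0,0,0.008,0,0,0,-1],[0,0,0.008,0,0,0,-1],[-0.001,0.008,0.008,0,0,0,-1],[-0.002,0.018,0.008,0,0,0,-1],[-0.003,0.03,0.008,0,0,0,-1],[-0.004,0.042,0.008,0,0,0,-1],[-0.005,0.055,0.008,0,0,0,-1],[-0.005,0.055,0.008,0,0,0,-1],[-0.005,0.055,0.008,0,0,0,-1],[-0.005,0.055,0.03,0,0,0,-1]]
  ]
}}

```text
clock: 4.28
ee_pos: [0.5618, 0.237, 0.1838]
tool_rot: [0.219, -3.125, 0.005]
ft_force: [-0.7, 0.1, -1.0]
opening: 0.0157
gripper_force: 30.0
```

Emit:
{"api": "send_rows", "payload": {
  "series": [
    [[0,0,0.03,0,0,0,-1],[0,0,0.06,0,0,0,-1],[0,0,0.09,0,0,0,-1],[0,0,0.12,0,0,-5,-1],[0,0,0.15,0,0,-10,-1],[0,0,0.15,0,0,-15,-1],[0,0,0.15,0,0,-21,-1],[0,0,0.15,0,0,-27,-1],[0,0,0.15,0,0,-33,-1],[0,0,0.15,0,0,-39,-1],[0,0,0.15,0,0,-45,-1],[0,0,0.15,0,0,-45,-1]]
  ]
}}

```text
clock: 5.28
ee_pos: [0.565, 0.2373, 0.3386]
tool_rot: [1.002, 2.978, -0.001]
ft_force: [-0.5, -0.0, -1.1]
opening: 0.0158
gripper_force: 30.0
```

Emit:
{"api": "send_rows", "payload": {
  "series": [
    [[0,-0.02,0,0,0,-5,-1],[0,-0.05,0,0,0,-11,-1],[0,-0.08,0,0,0,-17,-1],[0,-0.11,0,0,0,-23,-1],[0.005,-0.14,0,0,0,-29,-1],[0.01,-0.17,0,0,0,-35,-1],[0.015,-0.2,0,0,0,-40,-1],[0.02,-0.23,0,0,0,-44,-1],[0.023,-0.25,0,0,0,-47.6,-1],[0.023,-0.25,0,0,0,-47.6,-1],[0.023,-0.25,0,0,0,-47.6,-1],[0.023,-0.25,0,0,0,-47.6,-1]]
  ]
}}

```text
clock: 6.28
ee_pos: [0.5878, -0.0118, 0.3386]
tool_rot: [-2.112, -2.325, -0.0]
ft_force: [-0.9, -0.2, -0.6]
opening: 0.0156
gripper_force: 30.0
```

```bash
python3 st.py; python3 - <<'E'
from h import *
a=snap('scene','s3');b=snap('top','t3');A=cv2.imread('pics/s3.png')[100:250,180:380];B=cv2.imread('pics/t3.png')[110:260,210:410]
cv2.imwrite('pics/s3c.png',cv2.convertScaleAbs(cv2.resize(np.hstack([A,B]),None,fx=2,fy=2,interpolation=2),alpha=1.6))
E
```

```text
6.2833 [ 0.5878 -0.0118  0.3386] yaw_y 5.49 z [-0.     0.001 -1.   ] F [-0.88 -0.22 -0.62] open 0.0156 29.99990165233612 j6 -0.16
```

View pics/s3c.png

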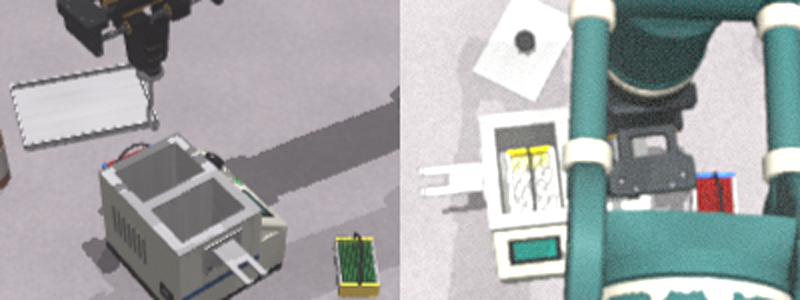

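The hook hangs in the gripper, with its bowl at about (155,125) of the left half, and the bracket is empty. I'll check the bowl's position from the cloud.

```bash
python3 - <<'E'
from h import *
c=load('s3');P=cloud(c);e=np.array([.5878,-.0115,.221])
q=P[(abs(P[...,0]-e[0])<.03)&(abs(P[...,1]-e[1])<.03)&(P[...,2]>.2)&(P[...,2]<.315)]
for lo in np.arange(.205,.315,.01):
    w=q[(q[:,2]>=lo)&(q[:,2]<lo+.01)]
    if len(w):print(lo.round(3),len(w),w.mean(0).round(4),w.min(0).round(4),w.max(0).round(4))
print(proj(c,e))
th=np.linspace(np.pi,2*np.pi,15)
prof=[(0,0),(0,-48),(-8,-58),(-8,-80)]+[(8*np.cos(a),-80+8*np.sin(a)) for a in th]+[(8,-76)]
im=cv2.imread('pics/s3.png');u0,v0,f=225,110,8
o=e+[0,.001,.088];a=np.radians(95.5)
b=cv2.convertScaleAbs(cv2.resize(im[v0:v0+70,u0:u0+50],None,fx=f,fy=f,interpolation=2),alpha=1.6);b0=b.copy()
pts=[proj(c,o+np.array([x*np.cos(a),x*np.sin(a),z])/1000) for x,z in prof]
cv2.polylines(b,[np.int32([((u-u0+.5)*f,(v-v0+.5)*f) for u,v in pts])],False,(0,0,255),1)
cv2.imwrite('pics/bowl.png',np.hstack([b0,b]))
E
```

```text
0.215 5 [ 0.5891 -0.0058  0.2225] [ 0.5869 -0.0128  0.2195] [ 5.913e-01 -4.000e-04  2.243e-01]
0.225 16 [ 0.5891 -0.0079  0.2295] [ 0.5861 -0.0169  0.2253] [0.5916 0.0043 0.234 ]
0.235 6 [ 0.5896 -0.0123  0.2396] [ 0.5861 -0.0162  0.2356] [0.5921 0.0013 0.2447]
0.245 6 [ 0.5901 -0.0138  0.2502] [ 0.5864 -0.0171  0.2455] [ 0.5929 -0.0109  0.2539]
0.255 3 [ 0.5893 -0.0065  0.2611] [ 0.589  -0.0093  0.2568] [ 0.5898 -0.003   0.2646]
0.265 8 [ 0.5882 -0.0063  0.2701] [ 0.5856 -0.0086  0.2653] [ 0.5906 -0.0055  0.2749]
0.275 7 [ 0.5876 -0.0076  0.2801] [ 0.5855 -0.009   0.2763] [ 0.5903 -0.0051  0.2848]
0.285 6 [ 0.5892 -0.0067  0.2908] [ 0.5849 -0.0088  0.287 ] [ 0.5914 -0.005   0.2936]
0.295 2 [ 0.5902 -0.006   0.2973] [ 0.5894 -0.007   0.297 ] [ 0.591  -0.0049  0.2977]
0.305 52 [ 5.930e-01 -1.000e-04  3.121e-01] [ 0.5717 -0.017   0.3076] [0.6055 0.0102 0.3148]
(np.float64(255.5773683305415), np.float64(163.17091280124265))
```

View pics/bowl.png

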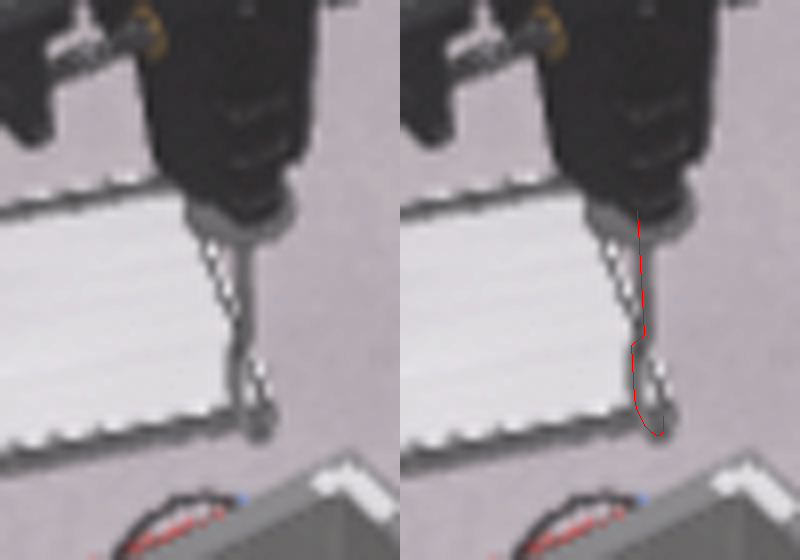

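The tip points to +y as planned, and the axis sits about 2 mm +y of the TCP. Next I offset 20 mm to −y of the wire and lower to 22 mm below it.

Emit:
{"api": "send_rows", "payload": {
  "series": [
    [[0.002,-0.01,0,0,0,0,-1],[0.002,-0.01,-0.02,0,0,0,-1],[0.002,-0.01,-0.045,0,0,0,-1],[0.002,-0.01,-0.065,0,0,0,-1],[0.002,-0.01,-0.085,0,0,0,-1],[0.002,-0.01,-0.1,0,0,0,-1],[0.002,-0.01,-0.115,0,0,0,-1],[0.002,-0.01,-0.13,0,0,0,-1],[0.002,-0.01,-0.145,0,0,0,-1],[0.002,-0.01,-0.154,0,0,0,-1],[0.002,-0.01,-0.154,0,0,0,-1],[0.002,-0.01,-0.154,0,0,0,-1]]
  ]
}}

```text
clock: 7.38
ee_pos: [0.5899, -0.022, 0.1844]
tool_rot: [-2.113, -2.323, 0.001]
ft_force: [0.1, -0.3, -0.9]
opening: 0.0159
gripper_force: 30.0
```

```bash
python3 st.py
```

```text
7.3833 [ 0.5899 -0.022   0.1844] yaw_y 5.42 z [-0.001 -0.    -1.   ] F [ 0.05 -0.33 -0.89] open 0.0159 29.999808222055435 j6 -0.17
```

Emit:
{"api": "send_rows", "payload": {
  "series": [
    [[0,0.006,0,0,0,0,-1],[-0.001,0.012,0,0,0,0,-1],[-0.002,0.017,0,0,0,0,-1],[-0.002,0.02,0,0,0,0,-1],[-0.002,0.02,0,0,0,0,-1],[-0.002,0.02,0,0,0,0,-1],[-0.002,0.02,0,0,0,0,-1]]
  ]
}}

```text
clock: 7.97
ee_pos: [0.5881, -0.0022, 0.1849]
tool_rot: [2.114, 2.323, 0.0]
ft_force: [0.7, 0.5, -1.3]
opening: 0.0159
gripper_force: 30.0
```

Emit:
{"api": "send_rows", "payload": {
  "series": [
    [[0,0,0.004,0,0,0,-1],[0,0,0.008,0,0,0,-1],[0,0,0.012,0,0,0,-1],[0,0,0.016,0,0,0,-1],[0,0,0.02,0,0,0,-1],[0,0,0.024,0,0,0,-1],[0,0,0.027,0,0,0,-1],[0,0,0.027,0,0,0,-1],[0,0,0.027,0,0,0,-1]]
  ]
}}

```text
clock: 8.72
ee_pos: [0.5881, -0.0022, 0.2119]
tool_rot: [2.115, 2.323, 0.0]
ft_force: [-0.1, 0.7, -3.1]
opening: 0.0161
gripper_force: 30.0
```

```bash
python3 st.py
```

```text
8.7167 [ 0.5881 -0.0022  0.2119] yaw_y 5.37 z [ 0. -0. -1.] F [-0.06  0.68 -3.12] open 0.0161 29.999821786768734 j6 -0.14
```

The load went up about 2 N, so the rack is on the hook. Lifting it straight up.

Emit:
{"api": "send_rows", "payload": {
  "series": [
    [[0,0,0.005,0,0,0,-1],[0,0,0.013,0,0,0,-1],[0,0,0.022,0,0,0,-1],[0,0,0.031,0,0,0,-1],[0,0,0.04,0,0,0,-1],[0,0,0.049,0,0,0,-1],[0,0,0.058,0,0,0,-1],[0,0,0.067,0,0,0,-1],[0,0,0.075,0,0,0,-1],[0,0,0.082,0,0,0,-1],[0,0,0.087,0,0,0,-1],[0,0,0.09,0,0,0,-1]]
  ]
}}

```text
clock: 9.72
ee_pos: [0.5884, -0.0022, 0.3027]
tool_rot: [2.114, 2.322, 0.001]
ft_force: [-0.2, 0.5, -2.8]
opening: 0.0155
gripper_force: 30.0
```

Emit:
{"api": "send_rows", "payload": {
  "series": [
    [[0,0,0.005,0,0,0,-1],[0,0,0.013,0,0,0,-1],[0,0,0.022,0,0,0,-1],[0,0,0.031,0,0,0,-1],[0,0,0.04,0,0,0,-1],[0,0,0.049,0,0,0,-1],[0,0,0.056,0,0,0,-1],[0,0,0.062,0,0,0,-1],[0,0,0.066,0,0,0,-1],[0,0,0.068,0,0,0,-1],[0,0,0.068,0,0,0,-1],[0,0,0.068,0,0,0,-1]]
  ]
}}

```text
clock: 10.72
ee_pos: [0.5879, -0.0022, 0.3694]
tool_rot: [-2.115, -2.323, 0.001]
ft_force: [-1.2, 1.0, -4.0]
opening: 0.0155
gripper_force: 30.0
```

```bash
python3 st.py; python3 - <<'E'
from h import *
a=snap('scene','s4');A=cv2.imread('pics/s4.png')[90:240,160:360]
cv2.imwrite('pics/s4c.png',cv2.convertScaleAbs(cv2.resize(A,None,fx=4,fy=4,interpolation=2),alpha=1.6))
E
```

```text
10.7167 [ 0.5879 -0.0022  0.3694] yaw_y 5.37 z [-0.001  0.    -1.   ] F [-1.25  0.97 -4.03] open 0.0155 29.99984156806022 j6 -0.14
```

View pics/s4c.png

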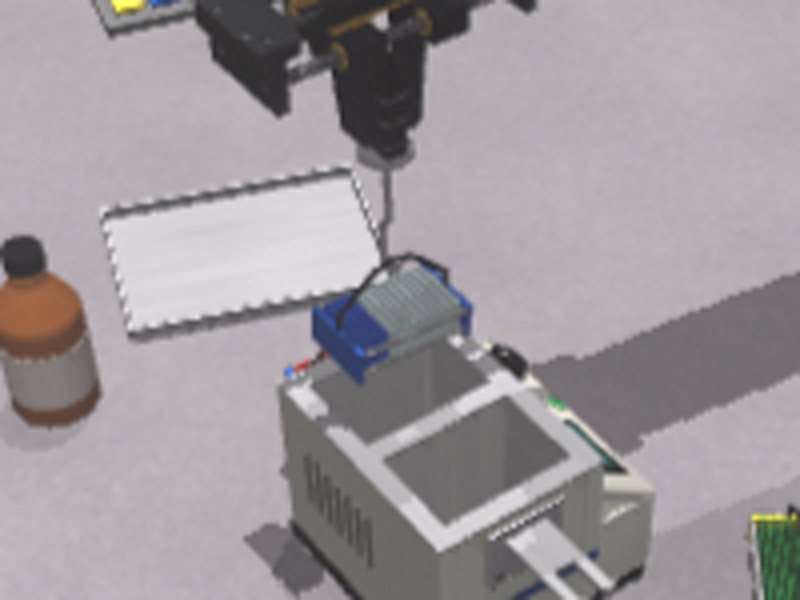

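The rack hangs level and clear of the rim, with its bottom at about 0.19 m. The tray lies ahead at (240,250). Moving there smoothly.

Emit:
{"api": "send_rows", "payload": {
  "series": [
    [[0,-0.003,0,0,0,0,-1],[-0.001,-0.009,0,0,0,0,-1],[-0.002,-0.018,0,0,0,0,-1],[-0.003,-0.03,0,0,0,0,-1],[-0.005,-0.045,0,0,0,0,-1],[-0.007,-0.06,0,0,0,0,-1],[-0.009,-0.076,0,0,0,0,-1],[-0.011,-0.092,0,0,0,0,-1],[-0.013,-0.108,0,0,0,0,-1],[-0.015,-0.124,0,0,0,0,-1],[-0.017,-0.14,0,0,0,0,-1],[-0.019,-0.156,0,0,0,0,-1]]
  ]
}}

```text
clock: 11.77
ee_pos: [0.5684, -0.1603, 0.3697]
tool_rot: [2.116, 2.322, -0.001]
ft_force: [0.7, -0.3, -2.9]
opening: 0.0156
gripper_force: 30.0
```

Emit:
{"api": "send_rows", "payload": {
  "series": [
    [[-0.002,-0.016,0,0,0,0,-1],[-0.004,-0.032,0,0,0,0,-1],[-0.006,-0.048,0,0,0,0,-1],[-0.008,-0.064,0,0,0,0,-1],[-0.01,-0.08,0,0,0,0,-1],[-0.012,-0.096,0,0,0,0,-1],[-0.014,-0.112,0,0,0,0,-1],[-0.015,-0.127,0,0,0,0,-1],[-0.016,-0.142,0,0,0,0,-1],[-0.017,-0.154,0,0,0,0,-1],[-0.018,-0.164,0,0,0,0,-1],[-0.019,-0.172,0,0,0,0,-1]]
  ]
}}

```text
clock: 12.77
ee_pos: [0.5499, -0.3315, 0.3696]
tool_rot: [-2.115, -2.322, 0.0]
ft_force: [-0.1, -0.0, -2.8]
opening: 0.0158
gripper_force: 30.0
```

Emit:
{"api": "send_rows", "payload": {
  "series": [
    [[0,-0.004,0,0,0,0,-1],[0,-0.006,0,0,0,0,-1],[0,-0.006,-0.004,0,0,0,-1],[0,-0.006,-0.012,0,0,0,-1],[0,-0.006,-0.024,0,0,0,-1],[0,-0.006,-0.038,0,0,0,-1],[0,-0.006,-0.053,0,0,0,-1],[0,-0.006,-0.068,0,0,0,-1],[0,-0.006,-0.083,0,0,0,-1],[0,-0.006,-0.098,0,0,0,-1],[0,-0.006,-0.11,0,0,0,-1],[0,-0.006,-0.118,0,0,0,-1]]
  ]
}}

```text
clock: 13.77
ee_pos: [0.549, -0.3351, 0.2484]
tool_rot: [-2.112, -2.321, 0.001]
ft_force: [0.8, 0.2, -4.2]
opening: 0.0158
gripper_force: 30.0
```

```bash
python3 st.py
```

```text
13.7667 [ 0.549  -0.3351  0.2484] yaw_y 5.39 z [-0.003  0.002 -1.   ] F [ 0.75  0.16 -4.15] open 0.0158 29.999742591753602 j6 -0.68
```

Emit:
{"api": "send_rows", "payload": {
  "series": [
    [[0,0,-0.006,0,0,0,-1],[0,0,-0.014,0,0,0,-1],[0,0,-0.022,0,0,0,-1],[0,0,-0.03,0,0,0,-1],[0,0,-0.037,0,0,0,-1],[0,0,-0.043,0,0,0,-1],[0,0,-0.048,0,0,0,-1],[0,0,-0.051,0,0,0,-1],[0,0,-0.052,0,0,0,-1],[0,0,-0.052,0,0,0,-1],[0,0,-0.052,0,0,0,-1],[0,0,-0.052,0,0,0,-1]]
  ]
}}

```text
clock: 14.77
ee_pos: [0.5503, -0.3364, 0.2003]
tool_rot: [2.114, 2.322, 0.0]
ft_force: [-0.2, -0.3, -2.6]
opening: 0.0153
gripper_force: 30.0
```

Emit:
{"api": "send_rows", "payload": {
  "series": [
    [[0,0,-0.002,0,0,0,-1],[0,0,-0.004,0,0,0,-1],[0,0,-0.006,0,0,0,-1],[0,0,-0.008,0,0,0,-1],[0,0,-0.01,0,0,0,-1],[0,0,-0.012,0,0,0,-1],[0,0,-0.015,0,0,0,-1],[0,0,-0.018,0,0,0,-1],[0,0,-0.021,0,0,0,-1],[0,0,-0.021,0,0,0,-1]]
  ]
}}

```text
clock: 15.6
ee_pos: [0.5498, -0.3361, 0.1781]
tool_rot: [-2.114, -2.322, 0.0]
ft_force: [-0.4, -0.3, -1.0]
opening: 0.0158
gripper_force: 30.0
```

```bash
python3 st.py; python3 - <<'E'
from h import *
a=snap('scene','s5');A=cv2.imread('pics/s5.png')[80:200,130:290]
cv2.imwrite('pics/s5c.png',cv2.convertScaleAbs(cv2.resize(A,None,fx=5,fy=5,interpolation=2),alpha=1.6))
E
```

```text
15.6 [ 0.5498 -0.3361  0.1781] yaw_y 5.37 z [-0.001  0.    -1.   ] F [-0.41 -0.26 -0.99] open 0.0158 29.999819342046976 j6 -0.68
```

View pics/s5c.png

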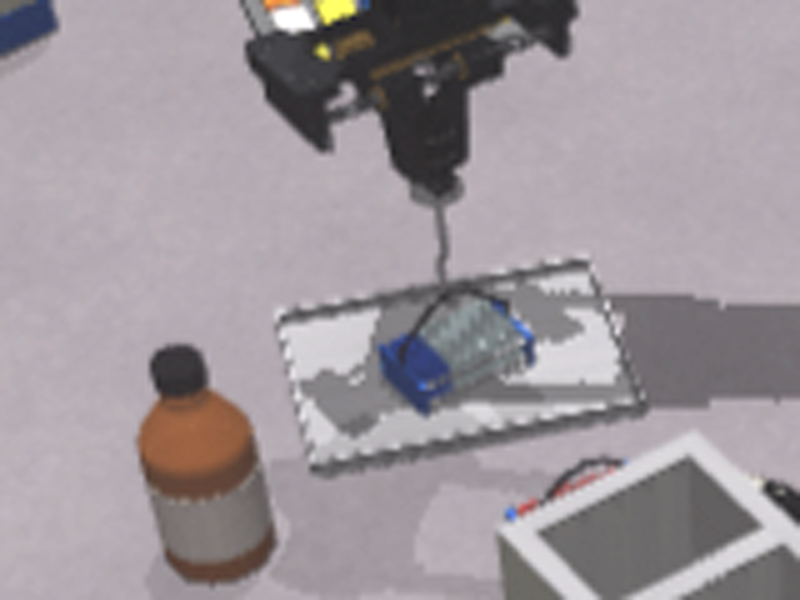

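The rack stands upright in the tray at (460,360) and the load is off the hook. Lower 16 mm and back out to −y.

Emit:
{"api": "send_rows", "payload": {
  "series": [
    [[0,0,-0.004,0,0,0,-1],[0,0,-0.008,0,0,0,-1],[0,0,-0.012,0,0,0,-1],[0,0,-0.0155,0,0,0,-1],[0,0,-0.0155,0,0,0,-1],[0,0,-0.0155,0,0,0,-1],[0,0,-0.0155,0,0,0,-1]]
  ]
}}

```text
clock: 16.23
ee_pos: [0.5501, -0.3362, 0.1632]
tool_rot: [-2.115, -2.323, 0.0]
ft_force: [0.0, -0.1, -1.4]
opening: 0.0159
gripper_force: 30.0
```

Emit:
{"api": "send_rows", "payload": {
  "series": [
    [[0,-0.004,0,0,0,0,-1],[0.001,-0.008,0,0,0,0,-1],[0.001,-0.012,0,0,0,0,-1],[0.002,-0.016,0,0,0,0,-1],[0.002,-0.02,0,0,0,0,-1],[0.002,-0.024,0,0,0,0,-1],[0.002,-0.026,0,0,0,0,-1],[0.002,-0.026,0,0,0,0,-1],[0.002,-0.026,0,0,0,0,-1]]
  ]
}}

```text
clock: 16.98
ee_pos: [0.552, -0.3623, 0.1631]
tool_rot: [-2.115, -2.323, -0.0]
ft_force: [0.7, 0.9, -0.4]
opening: 0.0154
gripper_force: 30.0
```

```bash
python3 st.py; python3 - <<'E'
from h import *
a=snap('scene','s6');A=cv2.imread('pics/s6.png')[80:200,130:290]
c5=load('s5')['color'].astype(int);d=abs(a['color'].astype(int)-c5).max(2)
# blue pixels centroid before/after
for c in(c5,a['color'].astype(int)):
    m=(c[...,2]>c[...,0]+40)&(c[...,2]>60);m[:, :130]=0;m[:,290:]=0;m[:80]=0;m[165:]=0
    print(m.sum(),np.argwhere(m).mean(0))
cv2.imwrite('pics/s6c.png',cv2.convertScaleAbs(cv2.resize(A,None,fx=5,fy=5,interpolation=2),alpha=1.6))
E
```

```text
16.9833 [ 0.552  -0.3623  0.1631] yaw_y 5.35 z [-0.  0. -1.] F [ 0.67  0.93 -0.43] open 0.0154 29.999755891039968 j6 -0.71
29 [147.44827586 216.89655172]
55 [150.83636364 217.63636364]
```

The force stays near zero, so the hook is free. I've now viewed 11 pictures, one over the limit of 10, so I'll check only by numbers from here. Raising the hook, then checking the rack's pose from the depth.

Emit:
{"api": "send_rows", "payload": {
  "series": [
    [[0,0,0.006,0,0,0,-1],[0,0,0.015,0,0,0,-1],[0,0,0.03,0,0,0,-1],[0,0,0.05,0,0,0,-1],[0,0,0.075,0,0,0,-1],[0,0,0.1,0,0,0,-1],[0,0,0.13,0,0,0,-1],[0,0,0.155,0,0,0,-1],[0,0,0.175,0,0,0,-1],[0,0,0.175,0,0,0,-1],[0,0,0.175,0,0,0,-1]]
  ]
}}

```text
clock: 17.95
ee_pos: [0.5527, -0.3626, 0.3407]
tool_rot: [2.112, 2.32, 0.001]
ft_force: [-0.4, -0.0, -1.4]
opening: 0.0157
gripper_force: 30.0
```

```bash
python3 st.py; python3 - <<'E'
from h import *
c=snap('scene','s7');P=cloud(c);z=P[...,2]
q=P[(abs(P[...,0]-.549)<.075)&(abs(P[...,1]+.336)<.06)&(z>.02)&(z<.12)]
for lo in np.arange(.02,.12,.008):
    w=q[(q[:,2]>=lo)&(q[:,2]<lo+.008)]
    if len(w):print(lo.round(3),len(w),w.mean(0).round(4),w.min(0).round(3),w.max(0).round(3))
E
```

```text
17.95 [ 0.5527 -0.3626  0.3407] yaw_y 5.38 z [ 0.004 -0.003 -1.   ] F [-0.36 -0.03 -1.4 ] open 0.0157 29.99984440393746 j6 -0.71
0.02 106 [ 0.5522 -0.3226  0.0253] [ 0.503 -0.361  0.02 ] [ 0.596 -0.299  0.028]
0.028 198 [ 0.5518 -0.3292  0.0306] [ 0.507 -0.358  0.028] [ 0.596 -0.299  0.035]
0.036 6 [ 0.5448 -0.3336  0.0396] [ 0.507 -0.341  0.037] [ 0.591 -0.325  0.044]
0.044 10 [ 0.565  -0.3292  0.0487] [ 0.519 -0.337  0.046] [ 0.59  -0.323  0.051]
0.052 7 [ 0.554  -0.3325  0.0551] [ 0.526 -0.338  0.052] [ 0.576 -0.327  0.058]
0.06 14 [ 0.5526 -0.3325  0.0642] [ 0.535 -0.337  0.061] [ 0.568 -0.328  0.066]
```

The rack stands upright, with slide tops at 31 mm and the bail at 66 mm. Returning the hook.

Emit:
{"api": "send_rows", "payload": {
  "series": [
    [[0,0.008,0,0,0,2,-1],[0,0.02,0,0,0,5,-1],[0.001,0.04,0,0,0,9,-1],[0.001,0.065,0,0,0,13,-1],[0.002,0.09,0,0,0,17,-1],[0.003,0.115,0,0,0,21,-1],[0.003,0.14,0,0,0,25,-1],[0.004,0.165,0,0,0,29,-1],[0.004,0.19,0,0,0,33,-1],[0.005,0.215,0,0,0,37,-1],[0.006,0.24,0,0,0,41,-1],[0.006,0.265,0,0,0,45,-1]]
  ]
}}

```text
clock: 19.0
ee_pos: [0.5567, -0.0952, 0.3355]
tool_rot: [-1.056, -2.954, 0.0]
ft_force: [0.8, -0.1, -0.3]
opening: 0.0157
gripper_force: 30.0
```

Emit:
{"api": "send_rows", "payload": {
  "series": [
    [[0,0.025,0,0,0,4,-1],[0.001,0.05,0,0,0,8,-1],[0.001,0.075,0,0,0,12,-1],[0.002,0.1,0,0,0,16,-1],[0.002,0.125,0,0,0,20,-1],[0.003,0.15,0,0,0,24,-1],[0.003,0.175,0,0,0,28,-1],[0.004,0.2,0,0,0,32,-1],[0.004,0.225,0,0,0,36,-1],[0.005,0.25,0,0,0,40,-1],[0.005,0.275,0,0,0,44,-1],[0.006,0.3,0,0,0,47.6,-1]]
  ]
}}

```text
clock: 20.0
ee_pos: [0.5623, 0.2041, 0.3355]
tool_rot: [0.226, -3.129, 0.001]
ft_force: [0.7, 0.8, -1.4]
opening: 0.0158
gripper_force: 30.0
```

Emit:
{"api": "send_rows", "payload": {
  "series": [
    [[0,0.02,0,0,0,0,-1],[0,0.037,0,0,0,0,-1],[0,0.037,0,0,0,0,-1],[0,0.037,0,0,0,0,-1],[0,0.037,0,0,0,0,-1]]
  ]
}}

```text
clock: 20.42
ee_pos: [0.5632, 0.2392, 0.3366]
tool_rot: [0.22, -3.131, 0.002]
ft_force: [0.7, -0.9, -1.3]
opening: 0.0161
gripper_force: 30.0
```

```bash
python3 st.py
```

```text
20.4167 [0.5632 0.2392 0.3366] yaw_y 98.03 z [-0.003 -0.002 -1.   ] F [ 0.73 -0.88 -1.3 ] open 0.0161 29.999743346124887 j6 -1.35
```

Emit:
{"api": "send_rows", "payload": {
  "series": [
    [[0.002,0,-0.02,0,0,0,-1],[0.002,0,-0.045,0,0,0,-1],[0.002,0,-0.07,0,0,0,-1],[0.002,0,-0.095,0,0,0,-1],[0.002,0,-0.12,0,0,0,-1],[0.002,0,-0.14,0,0,0,-1],[0.002,0,-0.155,0,0,0,-1],[0.002,0,-0.165,0,0,0,-1],[0.002,0,-0.169,0,0,0,-1],[0.002,0,-0.169,0,0,0,-1],[0.002,0,-0.169,0,0,0,-1],[0.002,0,-0.169,0,0,0,-1]]
  ]
}}

```text
clock: 21.42
ee_pos: [0.567, 0.2399, 0.1708]
tool_rot: [-0.218, 3.132, 0.001]
ft_force: [0.5, -0.1, -1.1]
opening: 0.0157
gripper_force: 30.0
```

```bash
python3 st.py; python3 - <<'E'
from h import *
c=snap('scene','s8');P=cloud(c);z=P[...,2];e=get_state()['ee_pos']
q=P[(abs(P[...,0]-e[0])<.03)&(abs(P[...,1]-e[1])<.03)&(z>.03)]
for lo in np.arange(.035,.16,.008):
    w=q[(q[:,2]>=lo)&(q[:,2]<lo+.008)]
    if len(w):print(lo.round(3),len(w),w.mean(0).round(4),w.min(0).round(3),w.max(0).round(3))
E
```

```text
21.4167 [0.567  0.2399 0.1708] yaw_y 97.96 z [ 0.002  0.001 -1.   ] F [ 0.52 -0.11 -1.05] open 0.0157 29.999868627637625 j6 -1.35
0.051 10 [0.5652 0.2408 0.0562] [0.56  0.238 0.052] [0.573 0.243 0.058]
0.059 8 [0.5621 0.2407 0.0626] [0.555 0.239 0.06 ] [0.575 0.243 0.065]
0.067 5 [0.5743 0.2425 0.0716] [0.571 0.241 0.067] [0.575 0.244 0.075]
0.075 3 [0.5737 0.2432 0.0798] [0.571 0.242 0.078] [0.576 0.245 0.081]
0.083 8 [0.571  0.2419 0.0871] [0.568 0.24  0.084] [0.574 0.244 0.09 ]
0.091 4 [0.5667 0.241  0.0943] [0.566 0.239 0.091] [0.568 0.242 0.097]
0.099 3 [0.5657 0.2423 0.1019] [0.564 0.241 0.101] [0.567 0.243 0.102]
0.107 6 [0.5656 0.242  0.1109] [0.563 0.24  0.108] [0.568 0.244 0.115]
0.115 2 [0.5669 0.2429 0.1206] [0.566 0.242 0.121] [0.568 0.243 0.121]
0.131 1 [0.5749 0.2507 0.1389] [0.575 0.251 0.139] [0.575 0.251 0.139]
0.139 43 [0.5716 0.248  0.1437] [0.554 0.226 0.139] [0.582 0.258 0.147]
0.147 16 [0.5773 0.2458 0.1505] [0.569 0.234 0.147] [0.581 0.258 0.155]
0.155 23 [0.576  0.2449 0.1594] [0.554 0.226 0.155] [0.58  0.263 0.163]
```

Emit:
{"api": "send_rows", "payload": {
  "series": [
    [[-0.001,0,-0.003,0,0,0,-1],[0,-0.01,-0.003,0,0,0,-1],[0,-0.02,-0.003,0,0,0,-1],[0.001,-0.03,-0.003,0,0,0,-1],[0.002,-0.04,-0.003,0,0,0,-1],[0.002,-0.05,-0.003,0,0,0,-1],[0.003,-0.057,-0.003,0,0,0,-1],[0.003,-0.057,-0.003,0,0,0,-1],[0.003,-0.057,-0.003,0,0,0,-1]]
  ]
}}

```text
clock: 22.22
ee_pos: [0.5692, 0.1821, 0.1663]
tool_rot: [-0.216, 3.134, 0.0]
ft_force: [0.6, 0.2, -1.3]
opening: 0.0159
gripper_force: 30.0
```

```bash
python3 st.py
```

```text
22.2167 [0.5692 0.1821 0.1663] yaw_y 97.89 z [ 0.  0. -1.] F [ 0.59  0.21 -1.32] open 0.0159 29.999815416522324 j6 -1.44
```

Now lowering about 6.5 mm onto the seat.

Emit:
{"api": "send_rows", "payload": {
  "series": [
    [[0.001,0.001,-0.002,0,0,0,-1],[0.001,0.001,-0.004,0,0,0,-1],[0.001,0.001,-0.006,0,0,0,-1],[0.001,0.001,-0.0065,0,0,0,-1],[0.001,0.001,-0.0065,0,0,0,-1],[0.001,0.001,-0.0065,0,0,0,-1]]
  ]
}}

```text
clock: 22.72
ee_pos: [0.5699, 0.184, 0.1595]
tool_rot: [0.219, -3.134, 0.0]
ft_force: [0.0, 0.1, -1.2]
opening: 0.0155
gripper_force: 30.0
```

```bash
python3 st.py
```

```text
22.7167 [0.5699 0.184  0.1595] yaw_y 97.99 z [-0. -0. -1.] F [ 0.03  0.1  -1.24] open 0.0155 29.99979126267135 j6 -1.44
```

Emit:
{"api": "send_rows", "payload": {
  "series": [
    [[0,0,-0.001,0,0,0,-1],[0,0,-0.0015,0,0,0,-1],[0,0,-0.0015,0,0,0,-1],[0,0,-0.0015,0,0,0,-1]]
  ]
}}

```text
clock: 23.05
ee_pos: [0.5701, 0.184, 0.1593]
tool_rot: [-0.218, 3.134, 0.001]
ft_force: [-3.3, -0.3, 5.5]
opening: 0.0158
gripper_force: 30.0
```

```bash
python3 st.py
```

```text
23.05 [0.5701 0.184  0.1593] yaw_y 97.97 z [ 0.  0. -1.] F [-3.34 -0.34  5.51] open 0.0158 29.99982871580869 j6 -1.44
```

Seated: +5.5 N up, at the same height as when grasped. Releasing to a 40 mm opening and rising.

Emit:
{"api": "send_rows", "payload": {
  "series": [
    [[0,0,0.001,0,0,0,-0.5],[0,0,0.001,0,0,0,-0.3],[0,0,0.001,0,0,0,-0.15],[0,0,0.001,0,0,0,-0.09],[0,0,0.001,0,0,0,-0.09],[0,0,0.001,0,0,0,-0.09],[0,0,0.01,0,0,0,-0.09],[0,0,0.02,0,0,0,-0.09],[0,0,0.035,0,0,0,-0.09],[0,0,0.055,0,0,0,-0.09],[0,0,0.08,0,0,0,-0.09],[0,0,0.11,0,0,0,-0.09]]
  ]
}}

```text
clock: 24.05
ee_pos: [0.5693, 0.1836, 0.269]
tool_rot: [0.218, -3.132, 0.001]
ft_force: [0.2, 0.3, 0.7]
opening: 0.0403
gripper_force: 0.0
```

Emit:
{"api": "send_rows", "payload": {
  "series": [
    [[0,0.03,0.02,0,0,0,-0.09],[-0.02,0.06,0.02,0,0,0,-0.09],[-0.05,0.09,0.02,0,0,0,-0.09],[-0.08,0.12,0.02,0,0,0,-0.09],[-0.1,0.15,0.02,0,0,0,-0.09],[-0.12,0.18,0.02,0,0,0,-0.09],[-0.14,0.21,0.02,0,0,0,-0.09],[-0.15,0.24,0.02,0,0,0,-0.09],[-0.15,0.25,0.02,0,0,0,-0.09],[-0.15,0.25,0.02,0,0,0,-0.09],[-0.15,0.25,0.02,0,0,0,-0.09]]
  ]
}}

```text
clock: 24.97
ee_pos: [0.4204, 0.4337, 0.2889]
tool_rot: [-0.22, 3.133, -0.001]
ft_force: [-0.0, -0.5, 0.0]
opening: 0.0401
gripper_force: 0.0
```

```bash
python3 st.py; python3 - <<'E'
from h import *
c=snap('scene','s9');t=snap('top','t9')
def rep(nm,P,x,y,r,lo,hi,st):
    z=P[...,2];q=P[(abs(P[...,0]-x)<r)&(abs(P[...,1]-y)<r)]
    for l in np.arange(lo,hi,st):
        w=q[(q[:,2]>=l)&(q[:,2]<l+st)]
        if len(w):print(nm,l.round(3),len(w),w.mean(0).round(4),w.min(0).round(3),w.max(0).round(3))
rep('hook s',cloud(c),.569,.184,.03,.035,.2,.012)
P=cloud(t);rep('hook t',P,.569,.184,.03,.125,.2,.015);rep('rack t',P,.55,-.336,.065,.02,.1,.012)
a=load('top0')['color'].astype(int);d=abs(t['color'].astype(int)-a).max(2)>60
n,l,s,ce=cv2.connectedComponentsWithStats(d.astype(np.uint8));print([(s[i].tolist()) for i in range(1,n) if s[i][4]>15])
E
```

```text
24.9667 [0.4204 0.4337 0.2889] yaw_y 98.03 z [ 0.001 -0.    -1.   ] F [-0.05 -0.55  0.01] open 0.0401 0.0 j6 -0.95
hook s 0.035 10 [0.5677 0.1852 0.0444] [0.562 0.181 0.042] [0.577 0.188 0.047]
hook s 0.047 10 [0.5688 0.1864 0.053 ] [0.558 0.184 0.048] [0.579 0.189 0.058]
hook s 0.059 7 [0.5771 0.1862 0.0652] [0.576 0.183 0.061] [0.579 0.188 0.07 ]
hook s 0.071 10 [0.5727 0.1866 0.0772] [0.566 0.183 0.071] [0.576 0.189 0.082]
hook s 0.083 5 [0.569  0.1863 0.0884] [0.567 0.185 0.084] [0.57  0.189 0.095]
hook s 0.095 1 [0.5701 0.1857 0.0957] [0.57  0.186 0.096] [0.57  0.186 0.096]
hook s 0.119 85 [0.5754 0.1821 0.1279] [0.551 0.154 0.121] [0.587 0.208 0.131]
hook s 0.131 84 [0.5702 0.1932 0.1346] [0.55  0.158 0.131] [0.584 0.21  0.142]
hook s 0.143 38 [0.5719 0.1906 0.1487] [0.554 0.18  0.144] [0.583 0.196 0.155]
hook s 0.155 42 [0.5718 0.1907 0.1612] [0.553 0.18  0.155] [0.584 0.195 0.167]
hook s 0.167 39 [0.5728 0.1904 0.173 ] [0.553 0.178 0.167] [0.583 0.196 0.179]
hook s 0.179 73 [0.5695 0.1864 0.1839] [0.555 0.175 0.179] [0.583 0.195 0.189]
hook t 0.125 210 [0.5679 0.1761 0.1315] 
[... 420 characters left out ...]
 0.596 -0.302  0.032]
rack t 0.032 124 [ 0.5517 -0.332   0.034 ] [ 0.507 -0.357  0.032] [ 0.593 -0.308  0.044]
rack t 0.044 19 [ 0.5473 -0.3336  0.0506] [ 0.515 -0.338  0.045] [ 0.588 -0.328  0.056]
rack t 0.056 28 [ 0.5512 -0.3323  0.0628] [ 0.525 -0.335  0.056] [ 0.575 -0.328  0.068]
rack t 0.068 6 [ 0.5506 -0.3319  0.0694] [ 0.543 -0.334  0.068] [ 0.556 -0.329  0.071]
[[297, 180, 21, 32, 278], [425, 195, 30, 37, 363], [0, 198, 123, 96, 5947], [442, 209, 3, 9, 16], [428, 210, 5, 15, 24], [0, 293, 100, 92, 3229], [35, 353, 8, 9, 48], [0, 353, 131, 67, 4054], [98, 352, 54, 23, 279], [40, 357, 13, 7, 36], [21, 365, 14, 9, 57], [168, 379, 7, 7, 20], [0, 393, 5, 9, 24], [156, 395, 22, 25, 242]]
```

```bash
python3 -c "
from plant import *
print(sign_off())"
```

```text
the job is handed in; nothing more can be done
None
```

The job is handed in at about 25 s: by the depth data, the blue rack stands upright on the drain tray, unhooked, and the hook hangs back in its bracket, with no sign that anything else moved; I viewed 11 pictures, one over the limit of 10.

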